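# Reset the tripped thermal cutout of a chocolate melter

## Task

One of the two melters has tripped its thermal cutout: its lever stands upright in the middle. Reset it by feel: push that lever off, towards the red-roofed hood, until it is pressed firmly home into the sprung reset stop, but without forcing it, then throw it fully over to on, towards the green stripe, and let go. Leave the other cutout, which is on, and everything else on the table alone.

Things in the scene. Friction and masses are not known exactly. Their poses are not given: they have to be found in the camera images.
- cutout: The tripped cutout (left or right, varies): grey steel box, 150 x 90 x 70 mm (x, y, z), fixed to the table. Origin at the centre of its underside; its +x is the on direction (green stripe across the top at that end), -x the off direction (hood with a red roof at that end). The lever pivots about box y at x = 0, 60 mm above the table, and swings along box x.
- hood (a point): Middle of the red roof of the tripped cutout's hood: 38 mm along box x (x -70 to -32 mm), 40 mm wide, its top 116 mm above the table. The sprung reset stop, a brass pin, pokes out of it into the lever's way. The lever meets it somewhere between 0.2 and 0.5 rad on the off side: it differs every time and is not measured, feel for it.
- stop_feel (a point): The pivot of the tripped lever, and how it feels when pushed 70 to 95 mm from there: 1 to 2 N of friction while free, then some 3 N more per mm once in the reset stop. The reset is home after a moment (0.2 s) at 10 N or more; 11 to 13 N is right. Above about 18 N at 75 mm, or 14 N at the knob, the switch is damaged.
- lockout (a point): Where the red lockout flag (14 mm wide, top 106 mm above the table) stands, on the on side of the tripped lever. It blocks the lever 0.03 to 0.33 rad on the on side; pressing the lever home into the reset stop slides it 5 mm or more along box +y, out of the way for good. Forcing the lever against it (above about 14 N) damages the switch.
- lever: The lever of the tripped cutout, a steel bar 10 (along box x) x 12 mm with a yellow round knob 24 mm in diameter and 25 mm tall at its top; 105 mm from pivot to tip, so the tip stands 165 mm above the table when upright. Origin on the pivot, z along the lever to its tip, y = pivot axis = box y. It stays where it is left.
- lever_tip (a point): Top end of the tripped cutout's lever, 105 mm from the pivot.
- lever_angle (a joint): Angle of the tripped cutout's lever: 0 = upright, positive leans to on (+x of the box), negative to off. About 0 when tripped; on is its end stop at 0.5; limits -0.65 and 0.5.
- cutout_b: The other cutout, which has not tripped: same box, hood, axes and origin as the tripped one, its lever leaning to on. Leave it alone.
- lever_b_angle (a joint): Angle of the other cutout's lever, same meaning; stands at about 0.48 (on).
- spray_can: Bystander: white and blue spray can, 60 mm in diameter, 190 mm tall, standing. Origin under its centre.
- palette_knife: Bystander: palette knife lying flat, 250 mm long. Origin in its underside.
- choc_bar: Bystander: slab of chocolate, 100 x 55 x 16 mm, lying flat. Origin under its centre.
- bowl: Bystander: steel bowl, 140 mm across, 60 mm tall. Origin under its centre.
- choc_egg: Bystander: chocolate egg standing on its flat end, 66 mm in diameter, 80 mm tall. Origin under its centre.
- mug: Bystander: blue mug, 76 mm in diameter, 90 mm tall. Origin under its centre.
- brush: Bystander: brush lying flat, 180 mm long. Origin in its underside.
Not all that is in view belongs to the job. What is shaped like the cutout but brown is not meant.

How it is judged:
By the outcome, as a careful person would: the job done as asked, in the order asked, and still so for the second after the job is handed in, with the robot touching nothing.
It also fails if it takes over 40 s, if anything falls off the work surface, if the arm or the gripper's body presses on something with over 40 N, if the wrist force passes 120 N, or if a joint passes its speed limit or range.

## Robot

A 6-joint arm with a two-finger parallel gripper is mounted at the origin on the work surface. World frame = base frame: x ahead of the robot, y to its left, z up, the work surface at z = 0. Lengths are in m, angles in rad, forces in N, time in s.
With the tool pointing down it reaches from about 0.275 to 0.725 m from the base axis. Payload 15.9 kg.
Tool frame: the origin (TCP) lies on the centre line of the jaws, within the pads' length; the fingertips stand 8 mm ahead of it and the grasp point (between the pads) lies 11 mm behind it (robot.tip_extent is the distance from the TCP to the fingertips, in m); z points along the fingers, y is the line along which they close (so a half turn about z gives the same grasp; the last joint's range is limited). The gripper opens to 85 mm and grips with 20 to 120 N. Pads are 22 mm wide; open, the fingers measure 114 mm over their backs; the gripper's body (76 mm by 85 mm) begins 54 mm behind the grasp point. The pads swing forward as they close: fully open they stand 13 mm farther back than shut.
Start: joints at [1.247, 0.213, -0.034, 1.323, 0, 1.571], TCP at [0.159, 0.474, 0.239] pointing down, gripper open.
Joint ranges: [-2.98, 2.98], [-0.74, 1.72], [-1.14, 1.35], [-2.1, 2.04], [-1.57, 1.44], [-3.14, 3.14]. Speed limits (rad/s): [1.89, 1.89, 2.39, 2.57, 3.14, 3.14].

## Interface

Orientations are given as a unit quaternion [w, x, y, z].
In Python, from plant import monitor, eyes, robot gives the robot as it stands.
- The arm moves only by the shell command python3 -m inch 'ROWS' [FORCE]. ROWS is JSON, one flat list of numbers, 7 for each row, row after row: the opening, from -1 (shut) to 1 (fully open), then the shift along the tool's x, y, z in mm, then the turn, a rotation vector about the tool's x, y, z in degrees. A call has 1 to 20 rows; each row is the pose to reach, as a shift and turn from the pose commanded when the call began, along the tool's axes at that moment; what a row does not reach only later rows make up. A row lasts 1/8 s, in which the tool goes at most 62.5 mm and 10.7 degrees, less where a joint would pass 70% of its speed; a pose out of reach is approached as far as the arm can. A call with a gripper value outside its range is refused whole. The fingers move at their own pace and stop on an object; FORCE is the grip in N (left out, the last holds). Time passes only in rows, so rows that repeat a pose let the fingers close. It gives the time, the measured TCP pose, the force, the opening and the grip force at its end, in the units of the state.
- monitor.observe(): the state, without advancing time (a new reading comes with each control period).
- eyes.capture(name): name is "side" or "top" or "wrist"; returns a dict with "image" (420x560x3 uint8, blue, green, red), "fx", "fy", "cx", "cy" (pixels), "cam_to_world" (4x4, takes a point from camera to world coordinates); the wrist camera has in their place "T_tool_cam" (4x4, takes a point from camera to tool coordinates, whose origin is the TCP and whose axes are the flange's). Camera axes: x right, y down, z forward; pixel columns grow to the right and rows downward; lengths in m; the calibration is good to about 2 mm. A picture is of the moment at which its call begins: read the wrist's pose just before it. There is no depth.
- robot.finish_job(): hands the job in; it is judged then, once.
The state is a dict: "time": time; "q": joint angles; "qvel": joint speeds; "tau": joint torques, N m; "position": TCP position; "tcp_rot": TCP orientation; "force": force on the tool from outside, world axes, zero at the start; "ft_torque": the same for the moment, N m; "opening": finger opening in m; "grasp_force": force on a finger pad.
Only numpy, scipy, OpenCV 4.12 (cv2) and the standard library are available. Lean on these libraries where they do the work, as an engineer would, in place of code of your own. Each camera call takes 0.05 s, during which the arm holds its last target. There are 200 camera calls.

## Working session

There is one attempt and no reset: what is moved stays moved. The work goes in short steps, Python scripts to look and compute and a shell command to move; the robot and the scene stay as the last step left them, time stands still between calls to the robot, and variables do not carry over. Pictures are saved under pics/ and viewed, at most 10 in all, crops included, and the job is handed in when it is done.

```bash
mkdir -p pics; ls; python3 - <<'E'
from plant import monitor, eyes, robot
import cv2,json,numpy as np,pickle
s=monitor.observe(); print({k:np.round(v,3).tolist() for k,v in s.items()}, robot.tip_extent)
d={n:eyes.capture(n) for n in ("top","side")}
pickle.dump(d,open("cap.pkl","wb"))
for n in d: cv2.imwrite(f"pics/{n}0.png",d[n]["image"]); print(n,d[n]["fx"],d[n]["cx"],d[n]["cy"],np.round(d[n]["cam_to_world"],3).tolist())
E
```

```text
pics
{'time': 0.0, 'q': [1.247, 0.213, -0.035, 1.324, -0.0, 1.571], 'qvel': [0.001, -0.001, 0.0, -0.0, 0.001, 0.001], 'tau': [-0.004, -68.616, 48.712, 0.017, -0.0, 0.0], 'position': [0.159, 0.474, 0.239], 'tcp_rot': [-0.0, 0.161, 0.987, -0.001], 'force': [-0.648, 0.621, -0.676], 'ft_torque': [0.046, 0.026, -0.009], 'grasp_force': 0.0, 'opening': 0.086} 0.008
top 381.32447640403313 276.9223012381152 209.7713207475661 [[0.004, -0.98, 0.197, 0.281], [-1.0, 0.001, 0.025, -0.026], [-0.025, -0.197, -0.98, 1.28], [0.0, 0.0, 0.0, 1.0]]
side 393.43632486171305 285.5715998175589 213.95848181565887 [[0.848, -0.272, 0.454, -0.103], [-0.529, -0.463, 0.711, -0.952], [0.017, -0.844, -0.537, 0.814], [0.0, 0.0, 0.0, 1.0]]
```

View pics/top0.png

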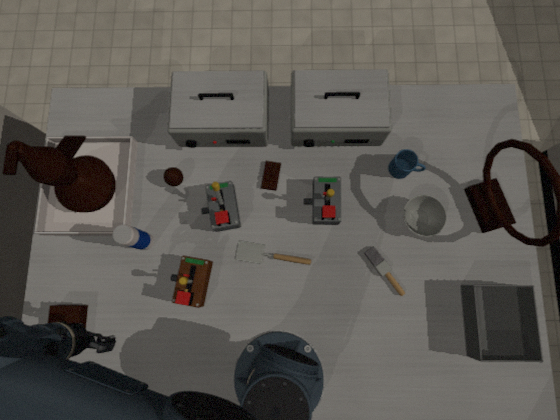

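View pics/side0.png

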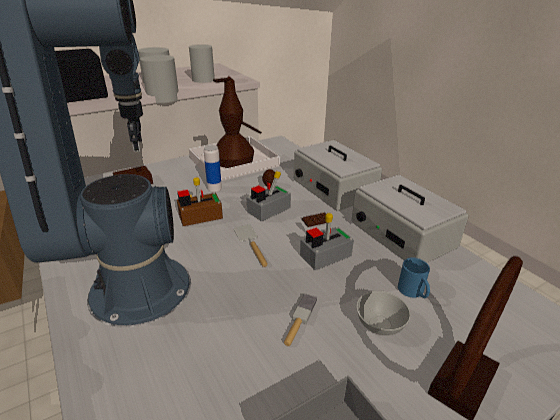

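The top view shows the grey cutouts at about (222,207) and (326,200), and the brown decoy at (192,282). The side view shows them at (268,203) and (327,245). I'll zoom in on both to see which is tripped.

```bash
python3 - <<'E'
import cv2,pickle,numpy as np
d=pickle.load(open("cap.pkl","rb"))
t,s=d["top"]["image"],d["side"]["image"]
R=lambda im,x,y,w,h:cv2.resize(im[y:y+h,x:x+w],(400,300),interpolation=cv2.INTER_CUBIC)
cv2.imwrite("pics/crop.png",np.vstack([np.hstack([R(t,185,165,80,60+10-10),R(t,286,165,80,60)]),np.hstack([R(s,232,160,80,60),R(s,290,205,80,60)])]))
hsv={n:cv2.cvtColor(d[n]["image"],cv2.COLOR_BGR2HSV) for n in d}
rng={"yellow":((22,130,110),(34,255,255)),"green":((50,110,60),(80,255,255)),"red":((0,190,120),(6,255,255))}
for n in d:
  for c,(a,b) in rng.items():
    k,_,st,ce=cv2.connectedComponentsWithStats(cv2.inRange(hsv[n],a,b))
    print(n,c,[(np.round(ce[i],1).tolist(),st[i].tolist()) for i in range(1,k) if st[i,4]>8])
E
```

```text
top yellow [([215.9, 185.2], [213, 182, 6, 8, 27]), ([330.7, 191.7], [328, 189, 6, 6, 26]), ([182.8, 280.6], [180, 278, 7, 6, 35])]
top green [([327.0, 179.5], [319, 178, 17, 4, 68]), ([223.2, 184.9], [220, 183, 8, 5, 27]), ([194.4, 260.8], [185, 258, 19, 7, 77])]
top red [([329.0, 211.4], [324, 206, 11, 11, 81]), ([221.7, 217.0], [216, 211, 12, 13, 104]), ([182.8, 297.6], [176, 292, 14, 13, 123])]
side yellow [([277.0, 174.2], [274, 171, 7, 7, 36]), ([196.1, 181.0], [193, 178, 7, 8, 41]), ([328.7, 217.3], [326, 213, 7, 10, 56])]
side green [([281.0, 189.2], [276, 187, 11, 6, 20]), ([215.1, 197.6], [212, 194, 7, 8, 31]), ([342.4, 233.0], [336, 229, 14, 9, 40])]
side red [([268.8, 185.4], [268, 183, 2, 7, 9]), ([257.9, 188.9], [252, 186, 13, 7, 53]), ([183.1, 193.0], [178, 190, 11, 7, 59]), ([201.7, 193.1], [201, 190, 2, 8, 10]), ([314.7, 232.3], [307, 228, 16, 10, 88])]
```

View pics/crop.png

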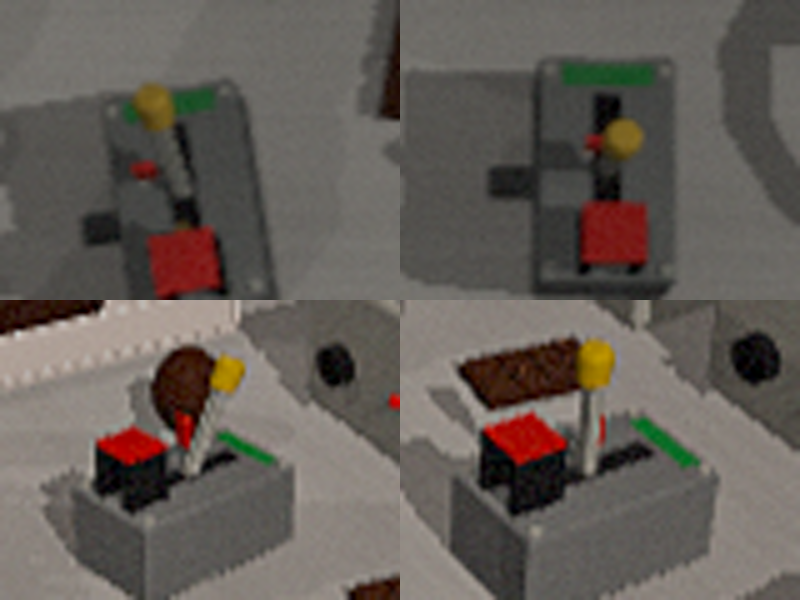

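The right cutout is the tripped one: its lever is upright, with the red flag just on the on side of it (upper right crop, knob at (620,140)). The left cutout's lever leans to the green stripe.

```bash
cat > h.py <<'E'
import numpy as np
def ray(c,u,v):
    T=np.array(c["cam_to_world"]); r=T[:3,:3]@np.array([(u-c["cx"])/c["fx"],(v-c["cy"])/c["fy"],1.]); return T[:3,3],r/np.linalg.norm(r)
def onz(c,u,v,z):
    o,r=ray(c,u,v); return o+r*(z-o[2])/r[2]
def tri(c1,p1,c2,p2):
    o1,r1=ray(c1,*p1); o2,r2=ray(c2,*p2)
    t=np.linalg.lstsq(np.c_[r1,-r2],o2-o1,rcond=None)[0]; a,b=o1+t[0]*r1,o2+t[1]*r2
    return (a+b)/2,np.linalg.norm(a-b)
E
python3 - <<'E'
import pickle,numpy as np
from h import *
np.set_printoptions(precision=4,suppress=True)
d=pickle.load(open("cap.pkl","rb")); t,s=d["top"],d["side"]
for n,a,b,z in [("knob",(330.7,191.7),(328.7,217.3),.1525),("green",(327,179.5),(342.4,233),.07),("roof",(329,211.4),(314.7,232.3),.116)]:
    print(n,"tri",*tri(t,a,s,b),"top",onz(t,*a,z),"side",onz(s,*b,z))
# box top corners from crop (x5)
for p in [(540,62),(675,62),(675,278),(537,282)]:
    print(onz(t,286+(p[0]-400)/5,165+p[1]/5,.07))
print("B knob",tri(t,(215.9,185.2),s,(277,174.2)))
print("egg",onz(t,173,177,.04),"bar",onz(t,270,175,.016))
E
```

```text
knob tri [ 0.5633 -0.1598  0.1524] 0.0022757193391453033 top [ 0.5643 -0.1604  0.1525] side [ 0.5619 -0.1598  0.1525]
green tri [ 0.6265 -0.1592  0.0693] 0.0002703951018520175 top [ 0.6262 -0.1591  0.07  ] side [ 0.626 -0.16   0.07 ]
roof tri [ 0.5116 -0.1586  0.1128] 0.0009749637851633358 top [ 0.5105 -0.158   0.116 ] side [ 0.5093 -0.1623  0.116 ]
[ 0.6335 -0.1167  0.07  ]
[ 0.6332 -0.205   0.07  ]
[ 0.4895 -0.2009  0.07  ]
[ 0.4869 -0.1126  0.07  ]
B knob (array([0.5874, 0.1928, 0.1417]), np.float64(0.0021190215080902504))
egg [0.6449 0.3595 0.04  ] bar [0.6582 0.0305 0.016 ]
```

```bash
cat >> h.py <<'E'
from scipy.spatial.transform import Rotation as Ro
def go(s,p,yaw):
    "shift (mm) and turn (deg) in tool axes to bring the tool to p, pointing down, tool y at world angle yaw"
    R=Ro.from_quat(np.roll(s["tcp_rot"],-1)); y=np.array([np.cos(yaw),np.sin(yaw),0]); z=np.array([0,0,-1.])
    G=Ro.from_matrix(np.c_[np.cross(y,z),y,z])
    return np.round(R.inv().apply(np.array(p)-s["position"])*1000,1),np.round((R.inv()*G).as_rotvec(degrees=True),1)
E
python3 - <<'E'
from plant import monitor
from h import *
print(go(monitor.observe(),[.5625,-.1597,.239],np.radians(-1.5)))
E
```

```text
(array([-5.841e+02, -4.722e+02,  3.000e-01]), array([-0.1,  0. , 73. ]))
```

```bash
python3 -m inch '[0.2,-584,-472,0,0,0,73, 0.2,-584,-472,0,0,0,73, 0.2,-584,-472,0,0,0,73, 0.2,-584,-472,0,0,0,73, 0.2,-584,-472,0,0,0,73, 0.2,-584,-472,0,0,0,73, 0.2,-584,-472,0,0,0,73, 0.2,-584,-472,0,0,0,73, 0.2,-584,-472,0,0,0,73, 0.2,-584,-472,0,0,0,73, 0.2,-584,-472,0,0,0,73, 0.2,-584,-472,0,0,0,73, 0.2,-584,-472,0,0,0,73, 0.2,-584,-472,0,0,0,73, 0.2,-584,-472,0,0,0,73, 0.2,-584,-472,0,0,0,73, 0.2,-584,-472,0,0,0,73]'; python3 - <<'E'
from plant import monitor,eyes
from h import *
import cv2
s=monitor.observe(); print(s["q"],s["qvel"],s["position"],go(s,[.5625,-.1597,.239],np.radians(-1.5)))
c=eyes.capture("wrist"); cv2.imwrite("pics/w1.png",c["image"])
T=np.array(c["T_tool_cam"]); print(T.round(3).tolist(),c["fx"],c["cx"],c["cy"])
W=np.eye(4);W[:3,:3]=Ro.from_quat(np.roll(s["tcp_rot"],-1)).as_matrix();W[:3,3]=s["position"]
c["cam_to_world"]=W@T
h=cv2.cvtColor(c["image"],cv2.COLOR_BGR2HSV)
for n,a,b,z in [("knob",(22,110,90),(34,255,255),.165),("green",(50,90,50),(85,255,255),.07),("red",(0,180,90),(8,255,255),.116)]:
    k,_,st,ce=cv2.connectedComponentsWithStats(cv2.inRange(h,a,b))
    for i in range(1,k):
        if st[i,4]>60: print(n,ce[i].round(1),st[i],onz(c,*ce[i],z).round(4))
E
```

```text
time: 2.22
position: [0.5625, -0.1587, 0.2397]
tcp_rot: [0.0, 0.716, 0.698, 0.0]
force: [-0.9, -0.8, 0.2]
opening: 0.0511
grasp_force: 0.0
[-2.74998253e-01  3.91966315e-01  2.10656582e-01  1.38898846e+00
  1.29300097e-05  1.32203346e+00] [-0.00528537  0.00651521  0.00319036  0.00013654 -0.00025436  0.00010704] [ 0.56245145 -0.1586897   0.2396883 ] (array([-1. ,  0.1,  0.7]), array([ 0.,  0., -0.]))
[[-0.001, -0.966, -0.259, 0.067], [1.0, -0.001, -0.001, -0.001], [0.0, -0.259, 0.966, -0.134], [0.0, 0.0, 0.0, 1.0]] 309.6636191559199 277.39698387332595 213.71332858784362
green [340.2 195.7] [333 167  15  58 722] [ 0.6244 -0.1564  0.07  ]
green [468.7 211.5] [464 207  10  10  83] [ 0.7551 -0.1763  0.07  ]
```

View pics/w1.png

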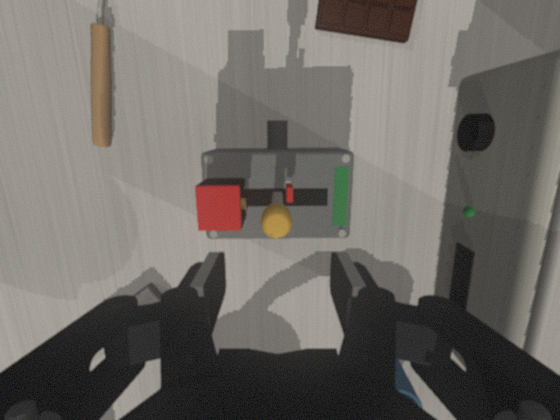

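The wrist view shows the knob at (277,221), midway between the finger tips at (222,280) and (332,280). The hood is at (220,207) and the flag at (290,193), just on the on side of the lever. Next I lower the open jaws over the knob, keeping the tips above the hood.

```bash
python3 -m inch '[0.2,2,0,30,0,0,0, 0.2,2,0,60,0,0,0, 0.2,2,0,85,0,0,0, 0.2,2,0,100,0,0,0, 0.2,2,0,107,0,0,0, 0.2,2,0,107,0,0,0]'; python3 - <<'E'
from plant import monitor,eyes
import cv2,numpy as np
s=eyes.capture("side")["image"]; w=eyes.capture("wrist")["image"]
a=cv2.resize(s[165:270,270:390],(480,420),interpolation=cv2.INTER_CUBIC)
b=cv2.resize(w[120:330,200:360],(320,420),interpolation=cv2.INTER_CUBIC)
cv2.imwrite("pics/d2.png",np.hstack([a,b]))
print(monitor.observe()["force"])
E
```

```text
time: 3.02
position: [0.5627, -0.1573, 0.1325]
tcp_rot: [0.0, 0.717, 0.697, 0.0]
force: [-0.1, -0.9, 0.5]
opening: 0.0513
grasp_force: 0.0
[-0.06241384 -0.3096391  -0.45984289]
```

View pics/d2.png

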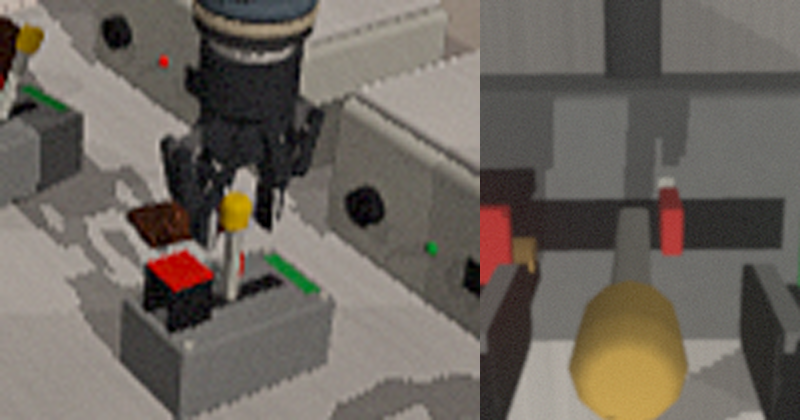

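```bash
python3 - <<'E'
import pickle
from h import *
c=pickle.load(open("cap.pkl","rb"))["side"]; T=np.linalg.inv(c["cam_to_world"])
for n,p in [("knobtop -.160",(.5625,-.160,.165)),("knobtop -.153",(.5625,-.153,.165)),("tip-x far",(.530,-.146,.128)),("tip-x near",(.530,-.168,.128)),("tip+x far",(.595,-.146,.128)),("tip+x near",(.595,-.168,.128))]:
    q=T[:3,:3]@p+T[:3,3]; u=np.array([q[0]/q[2]*c["fx"]+c["cx"],q[1]/q[2]*c["fy"]+c["cy"]]); print(n,u.round(1),"crop",((u-[270,165])*4).round())
E
```

```text
knobtop -.160 [329.2 213.9] crop [237. 196.]
knobtop -.153 [327.8 212.8] crop [231. 191.]
tip-x far [317.3 224.6] crop [189. 239.]
tip-x near [321.5 228.1] crop [206. 252.]
tip+x far [333.8 218.8] crop [255. 215.]
tip+x near [338.1 222.1] crop [272. 229.]
```

```bash
python3 -m inch '[0.2,0,-6,0,0,0,0, 0.2,0,-11,0,0,0,0, 0.2,0,-15,0,0,0,0, 0.2,0,-15,0,0,0,0]'; python3 -m inch '[0.2,0,-3,0,0,0,0, 0.2,0,-6,0,0,0,0, 0.2,0,-9,0,0,0,0, 0.2,0,-11,0,0,0,0, 0.2,0,-11,0,0,0,0]'
```

```text
time: 3.62
position: [0.5474, -0.1569, 0.1325]
tcp_rot: [0.0, 0.717, 0.697, 0.0]
force: [1.2, -0.4, 0.3]
opening: 0.051
grasp_force: 0.0
time: 4.25
position: [0.5364, -0.1566, 0.1323]
tcp_rot: [-0.0, 0.717, 0.697, -0.0]
force: [-0.1, -0.5, 0.0]
opening: 0.0511
grasp_force: 0.1
```

```bash
python3 -m inch '[0.2,0,-1,0,0,0,0, 0.2,0,-2,0,0,0,0]' | grep -E "pos|for"
```

```text
position: [0.5346, -0.1565, 0.1323]
force: [0.5, -0.3, 1.3]
grasp_force: 0.6
```

```bash
python3 -m inch '[0.2,0,-1,0,0,0,0, 0.2,0,-2,0,0,0,0]' | grep -E "pos|for"
```

```text
position: [0.5325, -0.1564, 0.1323]
force: [0.9, -0.1, -0.4]
grasp_force: 0.6
```

```bash
python3 -m inch '[0.2,0,-1,0,0,0,0, 0.2,0,-2.5,0,0,0,0]' | grep -E "pos|for"
```

```text
position: [0.53, -0.1564, 0.1322]
force: [1.2, -0.6, -2.0]
grasp_force: 0.6
```

```bash
python3 -m inch '[0.2,0,-1,0,0,0,0, 0.2,0,-2.5,0,0,0,0]' | grep -E "pos|for"
```

```text
position: [0.5275, -0.1563, 0.1323]
force: [0.9, 0.1, -0.7]
grasp_force: 0.6
```

```bash
python3 -m inch '[0.2,0,-1,0,0,0,0, 0.2,0,-2.5,0,0,0,0]' | grep -E "pos|for"
```

```text
position: [0.5251, -0.1563, 0.1323]
force: [1.2, -0.1, -0.5]
grasp_force: 0.6
```

```bash
python3 -m inch '[0.2,0,-1,0,0,0,0, 0.2,0,-2.5,0,0,0,0]' | grep -E "pos|for"
```

```text
position: [0.5226, -0.1562, 0.1323]
force: [0.8, 0.7, -1.1]
grasp_force: 0.6
```

```bash
python3 -m inch '[0.2,0,-1,0,0,0,0, 0.2,0,-2.5,0,0,0,0]' | grep -E "pos|for"; python3 - <<'E'
from plant import eyes
import cv2,numpy as np
s=eyes.capture("side")["image"]; w=eyes.capture("wrist")["image"]
cv2.imwrite("pics/d3.png",np.hstack([cv2.resize(s[165:270,270:390],(480,420)),cv2.resize(w[120:330,200:360],(320,420))]))
E
```

```text
position: [0.52, -0.1561, 0.1323]
force: [1.1, 0.0, -0.9]
grasp_force: 0.6
```

View pics/d3.png

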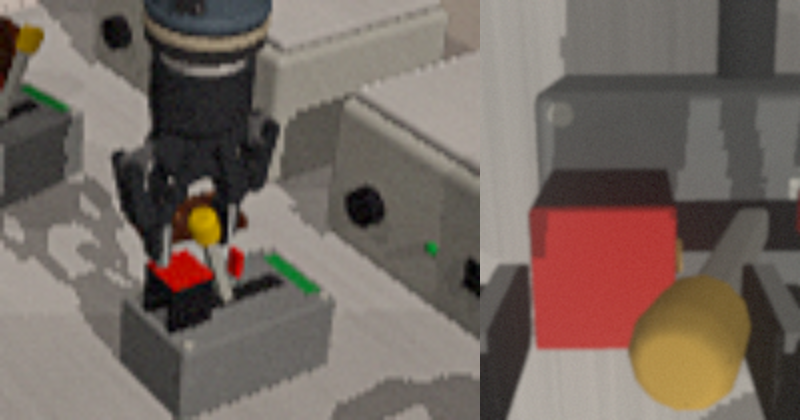

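The lever now leans off against the right-hand finger, with its knob at (690,340) in the wrist crop. The -x finger is clear above the hood, and there is no stop force yet.

```bash
python3 -m inch '[0.2,0,-1,0,0,0,0, 0.2,0,-2,0,0,0,0]' | grep -E "pos|for"
```

```text
position: [0.5181, -0.1561, 0.1323]
force: [1.3, 0.7, -0.9]
grasp_force: 0.6
```

```bash
python3 -m inch '[0.2,0,-1,0,0,0,0, 0.2,0,-2,0,0,0,0]' | grep -E "pos|for"
```

```text
position: [0.5161, -0.156, 0.1323]
force: [0.8, 0.0, -0.9]
grasp_force: 0.6
```

```bash
python3 -m inch '[0.2,0,-1,0,0,0,0, 0.2,0,-2,0,0,0,0]' | grep -E "pos|for"
```

```text
position: [0.5141, -0.156, 0.1323]
force: [1.8, -0.2, -0.4]
grasp_force: 0.6
```

```bash
python3 -m inch '[0.2,0,-1,0,0,0,0, 0.2,0,-2,0,0,0,0]' | grep -E "pos|for"
```

```text
position: [0.512, -0.1559, 0.1323]
force: [1.6, 0.3, -0.7]
grasp_force: 0.6
```

```bash
python3 -m inch '[0.2,0,-1,0,0,0,0, 0.2,0,-1.5,0,0,0,0, 0.2,0,-1.5,0,0,0,0]' | grep -E "pos|for"
```

```text
position: [0.5106, -0.1559, 0.1323]
force: [0.8, 0.3, -1.6]
grasp_force: 0.4
```

```bash
python3 -m inch '[0.2,0,-1,0,0,0,0, 0.2,0,-1.5,0,0,0,0, 0.2,0,-1.5,0,0,0,0]' | grep -E "pos|for"
```

```text
position: [0.5092, -0.1558, 0.1323]
force: [2.0, -0.9, -1.9]
grasp_force: 1.2
```

```bash
python3 -m inch '[0.2,0,-1,0,0,0,0, 0.2,0,-1,0,0,0,0]' | grep -E "pos|for|open"
```

```text
position: [0.5083, -0.1558, 0.1323]
force: [4.6, 0.4, -3.0]
opening: 0.0515
grasp_force: 2.4
```

```bash
python3 -m inch '[0.2,0,-0.5,0,0,0,0, 0.2,0,-1,0,0,0,0, 0.2,0,-1,0,0,0,0]' | grep -E "pos|for|open"
```

```text
position: [0.5076, -0.1558, 0.1323]
force: [7.1, -0.3, -5.6]
opening: 0.0512
grasp_force: 3.7
```

```bash
python3 -m inch '[0.2,0,0,0.5,0,0,0, 0.2,0,0,0.5,0,0,0]' | grep -E "pos|for|open"
```

```text
position: [0.5077, -0.1558, 0.1321]
force: [5.2, 0.2, -1.2]
opening: 0.0511
grasp_force: 3.0
```

```bash
python3 -m inch '[0.2,0,-0.5,0.25,0,0,0, 0.2,0,-1.2,0.6,0,0,0, 0.2,0,-1.2,0.6,0,0,0]' | grep -E "pos|for|open"
```

```text
position: [0.5067, -0.1558, 0.1316]
force: [6.8, -1.3, -1.1]
opening: 0.0509
grasp_force: 3.2
```

```bash
python3 -m inch '[0.2,0,-0.6,0.3,0,0,0, 0.2,0,-1.2,0.6,0,0,0, 0.2,0,-1.2,0.6,0,0,0]' | grep -E "pos|for|open"
```

```text
position: [0.5059, -0.1558, 0.1313]
force: [7.7, 0.7, 0.3]
opening: 0.051
grasp_force: 4.1
```

```bash
python3 -m inch '[0.2,0,-0.6,0.3,0,0,0, 0.2,0,-1.2,0.5,0,0,0, 0.2,0,-1.2,0.5,0,0,0]' | grep -E "pos|for|open"
```

```text
position: [0.5051, -0.1558, 0.131]
force: [10.5, 0.4, 1.2]
opening: 0.0513
grasp_force: 5.1
```

```bash
python3 -m inch '[0.2,0,-0.5,0,0,0,0, 0.2,0,-0.5,0,0,0,0, 0.2,0,-0.5,0,0,0,0, 0.2,0,-0.5,0,0,0,0]' | grep -E "pos|for|open"; python3 - <<'E'
from plant import eyes,monitor
import cv2,numpy as np
f=[]
w=eyes.capture("wrist")["image"]; f.append(monitor.observe()["force"]); s=eyes.capture("side")["image"]; f.append(monitor.observe()["force"])
print(np.round(f,1))
cv2.imwrite("pics/d4.png",np.hstack([cv2.resize(s[165:270,270:390],(480,420)),cv2.resize(w[120:330,240:400],(320,420))]))
E
```

```text
position: [0.5048, -0.1558, 0.131]
force: [11.1, -0.1, -0.4]
opening: 0.0512
grasp_force: 5.9
[[12.5  0.6 -0.2]
 [11.7  0.3 -0.5]]
```

View pics/d4.png

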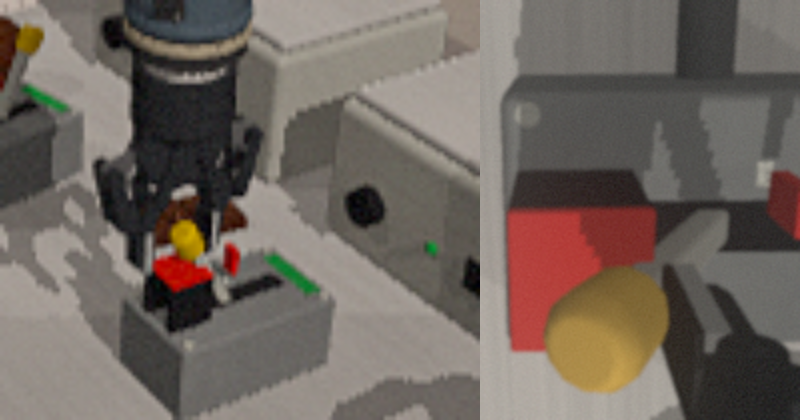

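The stop is pressed at 11–12.5 N. In the wrist crop the flag at (785,200) has moved up relative to the slot. I'll back off and measure that shift.

```bash
python3 -m inch '[0.2,0,6,0,0,0,0, 0.2,0,14,-1,0,0,0, 0.2,0,16,-2,0,0,0, 0.2,0,16,-2,0,0,0]' | grep -E "time|pos|for|open"; python3 - <<'E'
from plant import eyes,monitor
from h import *
import cv2
s=monitor.observe(); c=eyes.capture("wrist"); cv2.imwrite("pics/w5.png",c["image"]); t=eyes.capture("top"); cv2.imwrite("pics/top5.png",t["image"])
def meas(c,im,pos,rot,lo):
    W=np.eye(4);W[:3,:3]=Ro.from_quat(np.roll(rot,-1)).as_matrix();W[:3,3]=pos
    c=dict(c,cam_to_world=W@np.array(c["T_tool_cam"]))
    k,_,st,ce=cv2.connectedComponentsWithStats(cv2.inRange(cv2.cvtColor(im,cv2.COLOR_BGR2HSV),(0,120,lo),(10,255,255))|cv2.inRange(cv2.cvtColor(im,cv2.COLOR_BGR2HSV),(172,120,lo),(180,255,255)))
    for i in range(1,k):
        x,y,w,h,a=st[i]
        if a>40 and y<300: print(st[i],"far",onz(c,x+w/2,y,.106).round(4),"near",onz(c,x+w/2,y+h,.106).round(4))
meas(c,cv2.imread("pics/w1.png"),[.56245,-.15869,.23969],[0,.716,.698,0],60)
print("now"); meas(c,c["image"],s["position"],s["tcp_rot"],60)
print(s["force"].round(1))
E
```

```text
time: 10.95
position: [0.519, -0.1561, 0.132]
force: [0.1, -1.1, 0.8]
opening: 0.0514
grasp_force: 0.0
[ 196  184   46   47 1979] far [ 0.5111 -0.1355  0.106 ] near [ 0.5078 -0.1786  0.106 ]
[286 184   8  20 138] far [ 0.573  -0.1371  0.106 ] near [ 0.5727 -0.1551  0.106 ]
now
[361 206  23  34 587] far [ 0.5693 -0.1294  0.106 ] near [ 0.5703 -0.1486  0.106 ]
[ 227  222   74   73 3425] far [ 0.5113 -0.1367  0.106 ] near [ 0.5096 -0.1805  0.106 ]
[ 0.1 -1.1  0.8]
```

The flag slid about 7 mm along +y while the hood stayed put, so the reset is done. Now I throw the lever to on, going carefully past the flag.

```bash
python3 -m inch '[0.2,0,8,0,0,0,0, 0.2,0,16,0,0,0,0, 0.2,0,24,0,0,0,0, 0.2,0,32,0,0,0,0, 0.2,0,40,0,0,0,0, 0.2,0,48,0,0,0,0, 0.2,0,54,0,0,0,0, 0.2,0,56,0,0,0,0, 0.2,0,57,0,0,0,0]' | grep -E "time|pos|for|open"
```

```text
time: 12.18
position: [0.576, -0.1576, 0.1321]
force: [-1.0, -0.4, 1.5]
opening: 0.0514
grasp_force: 0.6
```

```bash
python3 -m inch '[0.2,0,1,0,0,0,0, 0.2,0,2,0,0,0,0]' | grep -E "time|pos|for|open"
```

```text
time: 12.42
position: [0.578, -0.1577, 0.1322]
force: [-0.3, 0.3, 1.4]
opening: 0.0512
grasp_force: 0.6
```

```bash
python3 -m inch '[0.2,0,1,0,0,0,0, 0.2,0,2,0,0,0,0, 0.2,0,2,0,0,0,0]' | grep -E "time|pos|for|open"
```

```text
time: 12.8
position: [0.5801, -0.1578, 0.1321]
force: [-0.4, -0.4, -0.0]
opening: 0.0511
grasp_force: 0.2
```

```bash
python3 -m inch '[0.2,0,1,0,0,0,0, 0.2,0,2,0,0,0,0, 0.2,0,3,0,0,0,0]' | grep -E "time|pos|for|open"
```

```text
time: 13.18
position: [0.5831, -0.1578, 0.1321]
force: [-1.2, 0.5, 1.5]
opening: 0.0513
grasp_force: 0.6
```

```bash
python3 -m inch '[0.2,0,1.5,0,0,0,0, 0.2,0,3,0,0,0,0]' | grep -E "pos|for"
```

```text
position: [0.5861, -0.1579, 0.1321]
force: [-1.5, 0.3, 0.6]
grasp_force: 0.6
```

```bash
python3 -m inch '[0.2,0,3,0,0,0,0, 0.2,0,6,0,0,0,0, 0.2,0,9,0,0,0,0, 0.2,0,12,0,0,0,0, 0.2,0,15,0,0,0,0, 0.2,0,18,0,0,0,0, 0.2,0,20,0,0,0,0, 0.2,0,22,0,0,0,0]' | grep -E "pos|for"
```

```text
position: [0.6081, -0.1585, 0.1321]
force: [-0.6, 0.1, -0.6]
grasp_force: 0.6
```

```bash
python3 -m inch '[0.2,0,1.5,0,0,0,0, 0.2,0,3,0,0,0,0, 0.2,0,4,0,0,0,0]' | grep -E "pos|for"
```

```text
position: [0.6121, -0.1586, 0.1321]
force: [-1.8, -0.3, -1.5]
grasp_force: 0.6
```

```bash
python3 -m inch '[0.2,0,1,0,0,0,0, 0.2,0,2,0,0,0,0, 0.2,0,2,0,0,0,0]' | grep -E "pos|for"
```

```text
position: [0.6141, -0.1587, 0.1321]
force: [-1.9, -0.2, -1.0]
grasp_force: 0.4
```

```bash
python3 -m inch '[0.2,0,1,0,0,0,0, 0.2,0,2,0,0,0,0, 0.2,0,2,0,0,0,0]' | grep -E "pos|for"
```

```text
position: [0.6161, -0.1587, 0.1321]
force: [-1.1, -0.5, -0.4]
grasp_force: 0.4
```

```bash
python3 -m inch '[0.2,0,0.8,0,0,0,0, 0.2,0,1.5,0,0,0,0, 0.2,0,1.5,0,0,0,0]' | grep -E "pos|for"
```

```text
position: [0.6175, -0.1588, 0.1321]
force: [-1.4, 0.2, -0.9]
grasp_force: 0.5
```

```bash
python3 -m inch '[0.2,0,0.8,0,0,0,0, 0.2,0,1.5,0,0,0,0, 0.2,0,1.5,0,0,0,0]' | grep -E "pos|for"
```

```text
position: [0.6182, -0.1588, 0.1319]
force: [-7.7, 0.5, 1.6]
grasp_force: 3.8
```

End stop felt at -7.7 N, where 0.5 rad should be. Now I centre the jaws around the knob, lift clear and check.

```bash
python3 -m inch '[0.2,0,-5,0,0,0,0, 0.2,0,-11,0,0,0,0, 0.2,0,-11,0,0,0,0, 0.2,0,-11,-15,0,0,0, 0.2,0,-11,-40,0,0,0, 0.2,0,-11,-80,0,0,0, 0.2,0,-11,-120,0,0,0, 0.2,-60,-90,-130,0,0,0, 0.2,-60,-150,-130,0,0,0, 0.2,-60,-150,-130,0,0,0, 0.2,-60,-150,-130,0,0,0]' | grep -E "time|pos|for"; python3 - <<'E'
from plant import eyes
from h import *
import cv2
t=eyes.capture("top");s=eyes.capture("side")
R=lambda im,x,y:cv2.resize(im[y:y+75,x:x+100],(400,300),interpolation=cv2.INTER_CUBIC)
cv2.imwrite("pics/end.png",np.hstack([R(t["image"],286,150),R(s["image"],270,190)]))
for c in (t,s):
    k,_,st,ce=cv2.connectedComponentsWithStats(cv2.inRange(cv2.cvtColor(c["image"],cv2.COLOR_BGR2HSV),(22,130,110),(34,255,255)))
    print([(ce[i].round(1),onz(c,*ce[i],.142).round(4)) for i in range(1,k) if st[i,4]>8])
E
```

```text
time: 17.68
position: [0.4662, -0.2154, 0.2641]
force: [1.3, 0.9, -0.3]
grasp_force: 0.0
[(array([330.5, 178.7]), array([ 0.6083, -0.1619,  0.142 ])), (array([215.7, 185.8]), array([0.5863, 0.1929, 0.142 ])), (array([182.8, 280.3]), array([0.2983, 0.2801, 0.142 ]))]
[(array([277. , 174.2]), array([0.5861, 0.1927, 0.142 ])), (array([196.1, 181. ]), array([0.3034, 0.2927, 0.142 ])), (array([339.9, 216.6]), array([ 0.6058, -0.1619,  0.142 ]))]
```

View pics/end.png

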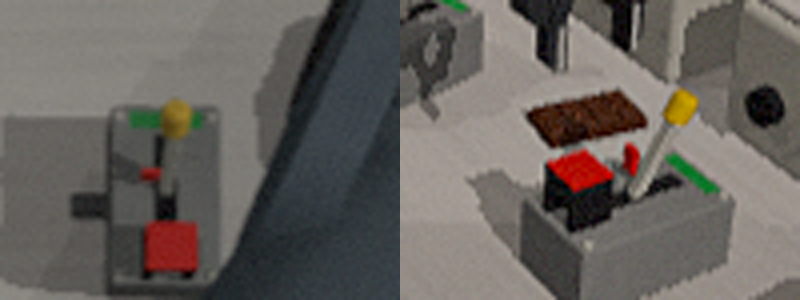

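The lever leans fully over to the green stripe, with the knob about 44 mm past the pivot (about 0.5 rad). The flag is aside and the gripper is clear. The other cutout's knob has not moved.

```bash
python3 -c "
from plant import robot
print(robot.finish_job())"
```

```text
the job is handed in; nothing more can be done
None
```

The tripped cutout (the right one) was pressed home into its reset stop at about 11–12 N, thrown fully to on and released; the job was handed in at about 18 s, with the other cutout's lever measured unmoved and the bystanders not touched.

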